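# Hold a shakuhachi half in the finishing rest with the sliding tail stop

### The arm

A 7-joint arm with a two-finger parallel gripper is mounted at the origin on the work surface. World frame = base frame: x ahead of the robot, y to its left, z up, the work surface at z = 0. Lengths are in m, angles in rad, forces in N, time in s.
With the tool pointing down it reaches from about 0.4 to 0.875 m from the base axis. Payload 19.3 kg.
Tool frame: the origin (TCP) lies on the centre line of the jaws, within the pads' length; the fingertips stand 14 mm ahead of it and the grasp point (between the pads) lies 5 mm behind it; z points along the fingers, y is the line along which they close (so a half turn about z gives the same grasp; the last joint's range is limited). The gripper opens to 85 mm and grips with 20 to 120 N. Pads are 22 mm wide; open, the fingers measure 114 mm over their backs; the gripper's body (76 mm by 85 mm) begins 54 mm behind the grasp point. The pads swing forward as they close: fully open they stand 13 mm farther back than shut.
Start: joints at [-1.351, 0.521, -0.036, 1.599, 0.021, 1.021, -0.113], TCP at [0.179, 0.599, 0.245] pointing down, gripper open.
Joint ranges: [-2.91, 2.91], [-0.3, 2.13], [-1.5, 1.42], [0.17, 2.43], [-1.26, 4.41], [0.16, 1.93], [-2.52, 2.52]. Speed limits (rad/s): [1.89, 1.89, 2.39, 2.39, 3.01, 3.01, 3.01].

### API

Orientations are given as [roll, pitch, yaw] about the fixed x, y, z axes, in that order (R = Rz(yaw) Ry(pitch) Rx(roll)).
In Python, from workcell import bot, grab_frame, regions_of gives the robot as it stands. The module is installed in compiled form; this text tells all that it offers.
- The arm moves only by the tool play_rows, never from a script. Its argument "plan" is a list of rows, each a list of 3 entries, a list of its own where there are three numbers: the shift along the tool's x, y, z in units of 2.5 cm (1.0 is 2.5 cm), then the turn, a rotation vector about the tool's x, y, z in units of 0.15 rad (1.0 is 0.15 rad), then the closure, from -1 (fully open) to 1 (shut). In form: [[[tx, ty, tz], [rx, ry, rz], jaw], ...]. A call has 1 to 20 rows; each row shifts and turns the commanded pose from where the row before left it, along the tool's axes as they then stand; what a row does not reach is not made up. A row lasts 1/8 s, in which the tool goes at most 62.5 mm and 10.7 degrees, less where a joint would pass 70% of its speed; a pose out of reach is approached as far as the arm can. A call with a number of a shift or a turn outside -1 to 1 is refused whole. A call with a gripper value outside its range is refused whole. The fingers move at their own pace and stop on an object; "newtons" is the grip in N (left out, the last holds). Time passes only in rows, so rows that do not move let the fingers close. It gives the time, the measured TCP pose, the force, the opening and the grip force at its end, in the units of the state.
- bot.observe(): the state, without advancing time (a new reading comes with each control period).
- grab_frame(name): name is "side" or "top"; returns a dict with "pixels" (420x560x3 uint8, red, green, blue), "depth" (420x560 float32, m along the optical axis (not along the pixel's ray), 0 where there is no reading), "camera_matrix" (3x3 intrinsics, pixels), "R" (3x3) and "t" (3): a world point X has camera coordinates R X + t. Camera axes: x right, y down, z forward; pixel columns grow to the right and rows downward; lengths in m; the calibration is good to about 2 mm. A picture is of the moment at which its call begins.
- bot.job_done(): hands the job in; it is judged then, once.
Trained networks look in the newest picture that a camera, given by its name, has taken for a name from the list of things; names that differ only in an ending like _2 or _b are one class to them, and where a whole thing is asked for, a point or a joint stands for the part that bears it (a point fixed in the world has none). Each returns a list of dicts, best first, with "p" (0 to 1); they miss things now and then, are a little off and sometimes report something else, mostly with a low value. They report only what shows in the picture. A call takes as long as a camera call.
- regions_of(thing, camera): "mask" (420x560 bool, what is visible of it) and "box" ([left, top, right, bottom] in pixels, round what is visible of it).
The state is a dict: "clock": time; "qpos": joint angles; "qd": joint speeds; "joint_efforts": joint torques, N m; "position": TCP position; "tool_rot": TCP orientation; "force": force on the tool from outside, world axes, zero at the start; "moment": the same for the moment, N m; "grip_width": finger opening in m; "finger_force": force on a finger pad.
Only numpy, scipy, OpenCV 4.12 (cv2) and the standard library are available. Lean on these libraries where they do the work, as an engineer would, in place of code of your own. Each camera call takes 0.05 s, during which the arm holds its last target. There are 200 camera calls.

### The job

Lay the bamboo flute half from its low stand into the two raised cradles of the finishing rest, between the sprung head pad and the sliding tail stop. Loosen the tail stop's brass wing knob, slide the stop up against the flute until the flute pushes the sprung pad about half way in, and tighten the knob fully again so that the flute stays held. Leave the mallet, the horn blank and the plug gauge where they lie.

Things in the scene. Friction and masses are not known exactly. Their poses are not given: they have to be found in the camera images.
- rest: Fixed wooden rest, plank 90 x 510 x 20 mm. Origin on the desk under the flute line; +y along that line from head block to tail stop, -x the front (robot side), z up. Two V cradles (90 deg, 14 mm long, mouths 48 mm wide, rims 79 mm high) at y = -85 and +55 mm; a seated flute has its axis at x = 0, z = 85 mm. Head block 50 x 50 mm, 115 mm high, face at y = -173 mm.
- head_pad (a point): Centre of the face of the sprung head pad, a cork disc of 28 mm diameter on a steel stem sticking out of the head block; in the rest's frame at x = 0, y = -145 mm, z = 85 mm when out. The face looks to +y of the rest.
- plunger (a joint): How far the sprung head pad is pushed in towards the head block (m): 0 out, 0.016 fully in. Spring about 0.6 N per mm. Half way is 0.008.
- tail_pad (a point): Centre of the face of the tail stop's cork pad, a 28 mm disc, at x = 0, z = 85 mm of the rest; the face looks to -y of the rest. The post behind it is 40 mm wide and 107 mm high above the desk.
- carriage (a joint): Travel of the tail stop along its rail (m): 0 with the pad face at y = +200 mm of the rest, growing towards the head block, at most 0.11. When freed it slides with about 1.5 N; when clamped it stays put.
- wing (a joint): Angle of the brass wing knob (rad): 0 fully tight (end stop), growing anticlockwise as seen from outside, looking at the knob; it bites within about 0.45 of tight, slides freely from about 0.6, far end 2.2. Stiff: about 0.15 N m.
- wing_grip (a point): Grip point in the wing knob on the tail stop's front: a bar 42 long, 12 thick, 30 mm clear of a round hub; point 8 mm below its top. Axis leans 0.61 rad from vertical to -x of the rest. Axes turn with it: z out, x along the bar (up-down the slant when tight), y across it (along the rest). Lies 30 mm to +y of the tail pad's face, at x = -62, z = 104 mm of the rest.
- stand: Low fixed cherry-wood stand, 60 x 130 mm foot 10 mm thick with two 14 mm V cradles at y = -50 and +50 mm; origin on the desk at its centre, y along the flute. Holds the flute with its axis 45 mm above the desk.
- flute: Upper half of a shakuhachi, a bamboo tube of 34 mm diameter, 260 mm long, 160 g. Origin at its middle on the axis, y along the axis. Either end may face the head pad.
- mallet: Small iron mallet lying past the tail end of the rest: wooden handle 12 mm thick, head 26 x 60 x 28 mm; about 170 mm long along its x. Leave it.
- horn_blank: Small dark horn mouthpiece blank, 30 x 18 x 13 mm, origin under its centre. Leave it.
- plug_gauge: Turned cherry-wood plug gauge standing upright, foot 44 mm in diameter, 85 mm high. Leave it.

How it is judged:
On the way:
1. The knob is loosened so that the tail stop is free (value of joint wing above 0.45 rad), for 0.1 s.
At the end, for the whole second after the job is handed in: The flute lies at rest in both cradles (axis within 4 mm and 0.04 rad of the seated line), nipped between the pads with the sprung head pad pushed in 3.5 to 12.5 mm of its 16 mm, and the wing knob is tight (within 0.25 rad of its end stop) (x of flute in the frame of rest between -0.004 and 0.004 m and z of flute in the frame of rest between 0.081 and 0.089 m and angle between the y axis of flute and the y axis of rest, either way round below 0.04 rad and value of joint plunger between 0.0035 and 0.0125 m and value of joint wing below 0.25 rad and linear speed of flute below 0.01 m/s); the robot touches nothing.
It fails at once if The mallet is moved more than 20 mm (distance of mallet from where it was at the start of the episode above 0.02 m).
It fails at once if The horn blank is moved more than 20 mm (distance of horn_blank from where it was at the start of the episode above 0.02 m).
It fails at once if The plug gauge is moved more than 20 mm (distance of plug_gauge from where it was at the start of the episode above 0.02 m).
It also fails if it takes over 48 s, if anything falls off the work surface, if the arm or the gripper's body presses on something with over 40 N, if the wrist force passes 120 N, or if a joint passes its speed limit or range.

## Working session

There is one attempt and no reset: what is moved stays moved. The work goes in short steps, Python scripts to look and compute and a tool call to move; the robot and the scene stay as the last step left them, time stands still between calls to the robot, and variables do not carry over. Pictures are saved under pics/ and viewed, at most 10 in all, crops included, and the job is handed in when it is done.

Besides the shell and the picture viewer there is one more tool, called after "Call:" as name([rows], argument=value, ...), one row to a line, values as JSON. play_rows: Moves the arm, as the interface text tells. Its arguments: {"type":"object","properties":{"plan":{"type":"array"},"newtons":{"type":"number"}},"required":["plan"]}

```bash
mkdir -p pics; cat > h.py <<'E'
import numpy as np, cv2
from workcell import bot, grab_frame, regions_of
def cloud(f,mask=None):
    d=f["depth"]; v,u=np.nonzero((d>0) if mask is None else (mask&(d>0)))
    z=d[v,u]; K=f["camera_matrix"]
    c=np.stack([(u-K[0,2])/K[0,0]*z,(v-K[1,2])/K[1,1]*z,z],1)
    return (c-f["t"])@f["R"], u, v
def proj(f,X):
    c=f["R"]@np.asarray(X)+f["t"]; p=f["camera_matrix"]@c; return p[:2]/p[2]
E
python3 - <<'E'
from h import *
s=bot.observe(); print({k:np.round(v,3) for k,v in s.items()})
for n in ["top","side"]:
    f=grab_frame(n); cv2.imwrite(f"pics/{n}0.png",f["pixels"][:,:,::-1])
    print(n,"campos",-f["R"].T@f["t"], "fwd",f["R"][2])
    for t in ["rest","stand","flute","head_pad","tail_pad","wing_grip","mallet","horn_blank","plug_gauge"]:
        for r in regions_of(t,n)[:2]:
            P,_,_=cloud(f,r["mask"])
            if len(P): print(t,round(r["p"],2),r["box"],"n",len(P),"med",np.median(P,0).round(3),"lo",np.percentile(P,3,0).round(3),"hi",np.percentile(P,97,0).round(3))
E
```

```text
{'clock': np.float64(0.0), 'qpos': array([-1.351,  0.522, -0.036,  1.6  ,  0.021,  1.021, -0.113]), 'qd': array([-0.001, -0.001,  0.001,  0.   , -0.002, -0.001, -0.001]), 'joint_efforts': array([-0.0000e+00, -9.2711e+01,  1.9800e+00, -3.6992e+01,  1.8000e-02,
        8.0000e-03, -0.0000e+00]), 'position': array([0.179, 0.599, 0.245]), 'tool_rot': array([-3.141,  0.   ,  2.852]), 'force': array([-0.224, -0.716, -0.427]), 'moment': array([ 0.007,  0.013, -0.005]), 'finger_force': np.float64(0.0), 'grip_width': np.float64(0.085)}
top campos [0.32805566 0.01388542 1.23871077] fwd [ 0.16877567  0.00860326 -0.98561694]
rest 0.74 [233.9, 172.4, 247.3, 190.1] n 115 med [0.604 0.145 0.108] lo [0.58  0.135 0.01 ] hi [0.625 0.168 0.123]
rest 0.58 [220.1, 148.3, 390.6, 200.6] n 4898 med [ 0.633 -0.039  0.024] lo [ 0.582 -0.263  0.017] hi [0.691 0.201 0.118]
stand 0.67 [337.3, 228.1, 375.6, 253.1] n 352 med [ 0.428 -0.206  0.013] lo [ 0.414 -0.257  0.008] hi [ 0.478 -0.145  0.047]
flute 0.71 [314.9, 232.7, 404.7, 248.1] n 982 med [ 0.444 -0.195  0.062] lo [ 0.425 -0.32   0.051] hi [ 0.465 -0.074 
[... 1354 characters left out ...]
, 418.8] n 1266 med [0.627 0.426 0.017] lo [0.512 0.405 0.004] hi [0.67  0.445 0.03 ]
mallet 0.22 [191.9, 150.0, 281.7, 317.7] n 6160 med [0.633 0.073 0.028] lo [ 0.583 -0.245  0.006] hi [0.695 0.218 0.112]
horn_blank 0.75 [332.8, 370.1, 347.1, 388.9] n 225 med [0.419 0.354 0.008] lo [ 0.409  0.33  -0.001] hi [0.428 0.365 0.014]
horn_blank 0.4 [239.6, 244.8, 259.8, 271.1] n 347 med [0.602 0.152 0.099] lo [0.579 0.144 0.076] hi [0.619 0.158 0.118]
plug_gauge 0.66 [252.1, 167.9, 265.6, 176.1] n 84 med [ 0.618 -0.194  0.088] lo [ 0.605 -0.2    0.073] hi [ 0.63  -0.19   0.098]
plug_gauge 0.58 [334.2, 373.1, 347.9, 388.7] n 188 med [0.419 0.355 0.009] lo [0.41  0.337 0.002] hi [0.427 0.365 0.014]
```

View pics/top0.png

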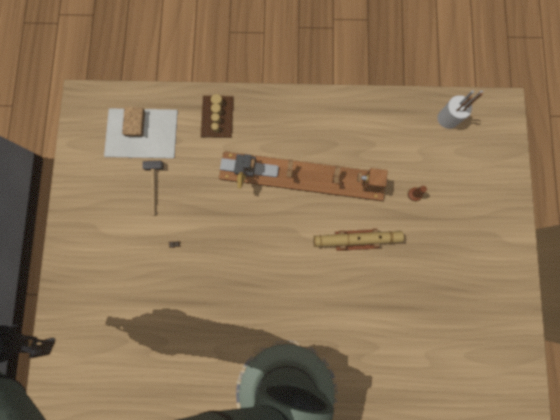

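View pics/side0.png

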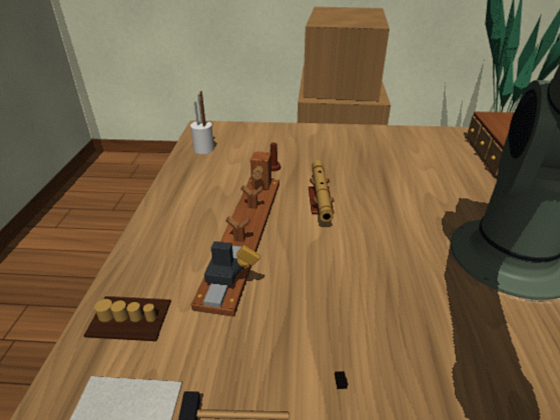

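```bash
python3 - <<'E'
from h import *
from scipy.spatial.transform import Rotation as R
for n in ["top","side"]:
    f=grab_frame(n); P,u,v=cloud(f)
    m=(P[:,0]>.55)&(P[:,0]<.73)&(P[:,1]>-.34)&(P[:,1]<.3)
    Q=P[m&(P[:,2]>.013)&(P[:,2]<.03)][:,:2].astype(np.float32)
    print(n,"plank",cv2.minAreaRect(Q))
    # trimmed edges
    best=None
    for a in np.linspace(-.25,.25,201):
        e=np.array([np.cos(a),np.sin(a)]); g=np.array([-np.sin(a),np.cos(a)])
        x=Q@e; w=np.percentile(x,99)-np.percentile(x,1)
        if best is None or w<best[0]:
            y=Q@g; best=(w,a,np.percentile(x,[.5,99.5]),np.percentile(y,[.2,99.8]),e*np.mean(np.percentile(x,[.5,99.5]))+g*np.mean(np.percentile(y,[.2,99.8])))
    print(best)
    H=P[m&(P[:,2]>.109)&(P[:,2]<.12)&(P[:,1]<-.1)][:,:2].astype(np.float32); print("head top",cv2.minAreaRect(H),len(H), H.mean(0))
    T=P[m&(P[:,2]>.102)&(P[:,2]<.113)&(P[:,1]>.05)&(P[:,0]>.625)]; print("post top",T.mean(0),T.min(0),T.max(0))
    F=P[(P[:,2]>.042)&(P[:,2]<.075)&(P[:,0]>.40)&(P[:,0]<.49)&(P[:,1]>-.4)&(P[:,1]<0)]
    c=F.mean(0);_,_,V=np.linalg.svd(F-c,full_matrices=False); d=V[0]*np.sign(V[0,1]); t=(F-c)@d
    # axis fit: cylinder R 17
    from scipy.optimize import least_squares
    def res(p):
        dd=np.array([p[2],1,p[3]]);dd/=np.linalg.norm(dd); o=np.array([p[0],c[1],p[1]]); w=F-o; w=w-np.outer(w@dd,dd); return np.linalg.norm(w,axis=1)-.017
    s=least_squares(res,[c[0],.045,d[0]/d[1],0],loss="soft_l1",f_scale=.002)
    print("flute dir",d,"ends",c+d*np.percentile(t,.3),c+d*np.percentile(t,99.7),"cyl",s.x,c[1])
    K=regions_of("wing_grip",n)
    if K:
        W,_,_=cloud(f,K[0]["mask"]); print("wing",W.mean(0),len(W))
    for t in ["plug_gauge","mallet","horn_blank"]:
        for r in regions_of(t,n)[:1]: print(t,r["box"])
E
```

```text
top plank ((0.6397622227668762, -0.03425684571266174), (0.5103139877319336, 0.09270184487104416), 83.75651550292969)
(np.float64(0.08885040347595397), np.float64(-0.11499999999999999), array([0.59440516, 0.68410156]), array([-0.21368636,  0.29157113]), array([ 0.63949946, -0.03466704]))
head top ((0.6159056425094604, -0.24557647109031677), (0.05007607862353325, 0.051090773195028305), 83.75385284423828) 259 [ 0.614119   -0.24501532]
post top [0.65772122 0.12806776 0.10878191] [0.63749475 0.1098107  0.10211003] [0.67827292 0.14110515 0.11284212]
flute dir [-0.07800688  0.99694999 -0.00237451] ends [ 0.45495463 -0.32686574  0.06004485] [ 0.43477762 -0.06899788  0.05943067] cyl [ 0.44591896  0.04721518 -0.07848536 -0.00233034] -0.19731540585454974
plug_gauge [406.8, 185.8, 424.6, 200.5]
mallet [142.1, 162.2, 164.7, 214.5]
horn_blank [169.9, 242.9, 177.0, 247.4]
side plank ((0.6365468502044678, -0.031655728816986084), (0.5100783705711365, 0.09049376100301743), 83.55120849609375)
(np.float64(0.0881777330144492), np.float64(-0.11249999999999999), array([0.59122416, 0.68010309]), array([-0.21264928,  0.29348873]), array([ 0.63618294, -0.03119719]))
head top ((0.6117477416992188, -0.24353700876235962), (0.05184171348810196, 0.049388736486434937), 83.3426742553711) 184 [ 0.6113946  -0.24058211]
post top [0.65459352 0.13231117 0.10599073] [0.63434276 0.11811204 0.10207072] [0.67594569 0.14394113 0.11006078]
flute dir [-0.08183615  0.9965892  -0.01062116] ends [ 0.45559986 -0.32838985  0.05801667] [ 0.43401126 -0.0654868   0.05521477] cyl [ 0.4405549   0.04394242 -0.07785396 -0.00338988] -0.1751982030092002
wing [0.59973467 0.15178137 0.0987109 ] 319
plug_gauge [270.0, 141.5, 280.0, 171.6]
mallet [181.2, 387.6, 289.1, 420.0]
horn_blank [334.0, 371.0, 345.2, 389.1]
```

Call:
play_rows([
  [[0,0,0],[0,0,1],-1],
  [[0,0,0],[0,0,1],-1],
  [[0,0,0],[0,0,1],-1],
  [[0,0,0],[0,0,1],-1],
  [[0,0,0],[0,0,1],-1],
  [[0,0,0],[0,0,1],-1],
  [[0,0,0],[0,0,1],-1],
  [[0,0,0],[0,0,1],-1],
  [[-1,0.8,0],[0,0,0],-1],
  [[-1,0.8,0],[0,0,0],-1],
  [[-1,0.8,0],[0,0,0],-1],
  [[-1,0.8,0],[0,0,0],-1],
  [[-1,0.8,0],[0,0,0],-1],
  [[-1,0.8,0],[0,0,0],-1],
  [[-1,0.8,0],[0,0,0],-1],
  [[-1,0.8,0],[0,0,0],-1],
  [[-1,0.8,0],[0,0,0],-1],
  [[-1,0.8,0],[0,0,0],-1],
  [[-1,0.8,0],[0,0,0],-1],
  [[-1,0.8,0],[0,0,0],-1],
], newtons=40)

```text
clock: 4.0
position: [0.4428, 0.3186, 0.2454]
tool_rot: [3.141, -0.0, 1.652]
force: [-0.4, 0.2, 0.2]
grip_width: 0.0854
finger_force: 0.0
```

```bash
cat >> h.py <<'E'
from scipy.spatial.transform import Rotation as Ro
def st():
    s=bot.observe(); print("t",round(float(s["clock"]),2),"q",np.round(s["qpos"],2),"p",np.round(s["position"],4),"rpy",np.round(s["tool_rot"],3),"F",np.round(s["force"],1),"M",np.round(s["moment"],2),"w",round(float(s["grip_width"]),4),"ff",round(float(s["finger_force"]),1)); return s
def delta(p,rpy):
    s=st(); R0=Ro.from_euler("xyz",s["tool_rot"]); R1=Ro.from_euler("xyz",rpy) if not isinstance(rpy,Ro) else rpy
    rv=(R0.inv()*R1).as_rotvec(); d=np.asarray(p)-s["position"]
    print("turn units",np.round(rv/.15,2),"shift units before turn",np.round(R0.inv().apply(d)/.025,2),"after turn",np.round(R1.inv().apply(d)/.025,2))
O=np.array([.636,-.048,0]); RR=Ro.from_euler("z",-.110)
def rest(x,y,z): return O+RR.apply([x,y,z])
E
python3 -c "
from h import *
delta([.444,-.1975,.15],[np.pi,0,2.852-1.203])"
```

```text
t 4.0 q [-0.98  0.41  0.33  1.82 -0.16  0.93 -0.49] p [0.4428 0.3186 0.2454] rpy [ 3.141 -0.     1.652] F [-0.4  0.2  0.2] M [ 0.03 -0.03  0.01] w 0.0854 ff 0.0
turn units [ 0.   -0.    0.02] shift units before turn [-20.58  -1.62   3.81] after turn [-20.58  -1.56   3.82]
```

Call:
play_rows([
  [[-1,-0.1,0],[0,0,0],-1],
  [[-1,-0.1,0],[0,0,0],-1],
  [[-1,-0.1,0],[0,0,0],-1],
  [[-1,-0.1,0],[0,0,0],-1],
  [[-1,-0.1,0],[0,0,0],-1],
  [[-1,-0.1,0],[0,0,0],-1],
  [[-1,-0.1,0],[0,0,0],-1],
  [[-1,-0.1,0],[0,0,0],-1],
  [[-1,-0.1,0.3],[0,0,0],-1],
  [[-1,-0.1,0.3],[0,0,0],-1],
  [[-1,-0.1,0.3],[0,0,0],-1],
  [[-1,-0.1,0.3],[0,0,0],-1],
  [[-1,-0.1,0.3],[0,0,0],-1],
  [[-1,-0.1,0.3],[0,0,0],-1],
  [[-1,-0.1,0.3],[0,0,0],-1],
  [[-1,-0.1,0.3],[0,0,0],-1],
  [[-1,0,0.3],[0,0,0],-1],
  [[-1,0,0.3],[0,0,0],-1],
  [[-1,0,0.3],[0,0,0],-1],
  [[-1,0,0.3],[0,0,0],-1],
])

```text
clock: 6.5
position: [0.4421, -0.1831, 0.1553]
tool_rot: [3.141, -0.0, 1.652]
force: [0.4, -0.2, 0.6]
grip_width: 0.0854
finger_force: 0.0
```

```bash
python3 -c "
from h import *
delta([.444,-.1975,.042],[np.pi,0,2.852-1.203])"
```

```text
t 6.5 q [-0.04  0.46  0.4   2.08 -0.28  0.66  0.63] p [ 0.4421 -0.1831  0.1553] rpy [ 3.141 -0.     1.652] F [ 0.4 -0.2  0.6] M [ 0.05 -0.03 -0.  ] w 0.0854 ff 0.0
turn units [ 0.   -0.    0.02] shift units before turn [-0.58  0.03  4.53] after turn [-0.58  0.03  4.53]
```

Call:
play_rows([
  [[-0.6,0,0.8],[0,0,0],-1],
  [[0,0,1],[0,0,0],-1],
  [[0,0,1],[0,0,0],-1],
  [[0,0,1],[0,0,0],-1],
  [[0,0,0.7],[0,0,0],-1],
  [[0,0,0],[0,0,0],1],
  [[0,0,0],[0,0,0],1],
  [[0,0,0],[0,0,0],1],
  [[0,0,0],[0,0,0],1],
  [[0,0,0],[0,0,0],1],
  [[0,0,0],[0,0,0],1],
], newtons=40)

```text
clock: 7.88
position: [0.4432, -0.1974, 0.0437]
tool_rot: [-3.141, -0.0, 1.651]
force: [-6.9, 0.3, 15.2]
grip_width: 0.0321
finger_force: 38.3
```

```bash
python3 -c "
from h import *
delta([.444,-.1975,.042],[np.pi,0,1.649])"
```

```text
t 7.88 q [ 0.1   0.67  0.26  2.11 -0.4   0.41  0.76] p [ 0.4432 -0.1974  0.0437] rpy [-3.141 -0.     1.651] F [-6.9  0.3 15.2] M [-0.03  1.64  0.11] w 0.0321 ff 38.3
turn units [-0.   -0.    0.02] shift units before turn [-0.01  0.03  0.07] after turn [-0.01  0.03  0.07]
```

Call:
play_rows([
  [[0,0,-0.3],[0,0,0],1],
  [[0,0,-0.6],[0,0,0],1],
  [[0,0,-1],[0,0,0],1],
  [[0,0,-1],[0,0,0],1],
  [[0,0,-1],[0,0,0],1],
  [[0,0,-1],[0,0,0],1],
  [[0,0,0],[0,0,0],1],
])

```text
clock: 8.75
position: [0.4448, -0.1974, 0.1675]
tool_rot: [3.138, 0.001, 1.652]
force: [-0.4, 0.5, -2.2]
grip_width: 0.033
finger_force: 40.0
```

```bash
cat >> h.py <<'E'
from scipy.optimize import least_squares
def cyl(n,lo,hi,dxdy):
    f=grab_frame(n); P,u,v=cloud(f); best=None
    r=regions_of("flute",n)
    for k in r[:3]:
        F,_,_=cloud(f,k["mask"]); F=F[((F>lo)&(F<hi)).all(1)]
        if len(F)<100: continue
        c=F.mean(0)
        def res(p):
            dd=np.array([p[2],1,p[3]]);dd/=np.linalg.norm(dd); o=np.array([p[0],c[1],p[1]]); w=F-o; w=w-np.outer(w@dd,dd); return np.linalg.norm(w,axis=1)-.017
        s=least_squares(res,[c[0],c[2]-.012,dxdy,0],loss="soft_l1",f_scale=.002)
        print(n,"p",round(k["p"],2),len(F),"axis x,z @y",s.x[:2].round(4),c[1].round(4),"dx/dy,dz/dy",s.x[2:].round(4),"y ends",np.percentile(F[:,1],[.5,99.5]).round(4))
    return f
E
python3 -c "
from h import *
st()
for n in ['side','top']: cyl(n,[.35,-.4,.08],[.55,.02,.25],-.08)
delta(rest(0,-.010,.15),[np.pi,0,1.651-.187])"
```

```text
t 8.75 q [-0.02  0.45  0.42  2.05 -0.28  0.69  0.66] p [ 0.4448 -0.1974  0.1675] rpy [3.138e+00 1.000e-03 1.652e+00] F [-0.4  0.5 -2.2] M [ 0.03  0.01 -0.03] w 0.033 ff 40.0
side p 0.68 582 axis x,z @y [0.4392 0.1677] -0.1346 dx/dy,dz/dy [-0.08   -0.0007] y ends [-0.2747 -0.0657]
top p 0.69 484 axis x,z @y [0.44   0.1689] -0.1157 dx/dy,dz/dy [-0.0811  0.0036] y ends [-0.1659 -0.0681]
t 8.95 q [-0.02  0.45  0.42  2.05 -0.28  0.69  0.66] p [ 0.4436 -0.197   0.1649] rpy [-3.141 -0.     1.652] F [ 0.5 -0.1 -1.4] M [-0.    0.02  0.08] w 0.0326 ff 40.0
turn units [-0.01 -0.    1.25] shift units before turn [4.92 8.08 0.59] after turn [6.35 7.02 0.59]
```

Call:
play_rows([
  [[0,0,0],[0,0,0.65],1],
  [[0,0,0],[0,0,0.6],1],
  [[0.8,0.85,0],[0,0,0],1],
  [[0.8,0.85,0],[0,0,0],1],
  [[0.8,0.9,0],[0,0,0],1],
  [[0.8,0.85,0],[0,0,0],1],
  [[0.8,0.9,0],[0,0,0],1],
  [[0.8,0.85,0],[0,0,0.0],1],
  [[0.8,0.9,0.3],[0,0,0],1],
  [[0.75,0.85,0.3],[0,0,0],1],
  [[0,0,0],[0,0,0],1],
  [[0,0,0],[0,0,0],1],
])

```text
clock: 10.45
position: [0.6328, -0.0585, 0.1496]
tool_rot: [-3.14, 0.001, 1.464]
force: [0.0, 0.1, -1.5]
grip_width: 0.033
finger_force: 40.1
```

```bash
sed -i 's/O=np.array(\[.636/O=np.array([.6345/' h.py; python3 -c "
from h import *
for n in ['side','top']:
    f=cyl(n,[.5,-.4,.12],[.75,.2,.2],.11)
    cv2.imwrite(f'pics/{n}1.png',cv2.resize(f['pixels'][120:340,150:450,::-1] if n=='side' else f['pixels'][120:270,180:440,::-1],None,fx=2.6,fy=2.6))
delta(rest(0,-.010,.083),[np.pi,0,np.pi/2-.110])"
```

```text
side p 0.65 765 axis x,z @y [0.6389 0.1497] 0.0033 dx/dy,dz/dy [1.101e-01 1.000e-04] y ends [-0.1723  0.0721]
top p 0.57 366 axis x,z @y [0.6303 0.1541] -0.1039 dx/dy,dz/dy [ 0.1098 -0.0007] y ends [-0.1873  0.0693]
t 10.65 q [-0.29  0.69  0.44  1.67 -0.37  0.86  0.2 ] p [ 0.6332 -0.0584  0.1505] rpy [3.142 0.    1.463] F [ 0.3  0.6 -2.1] M [ 0.   -0.03 -0.02] w 0.0327 ff 40.1
turn units [0.   0.   0.02] shift units before turn [0.02 0.01 2.7 ] after turn [0.02 0.01 2.7 ]
```

View pics/side1.png

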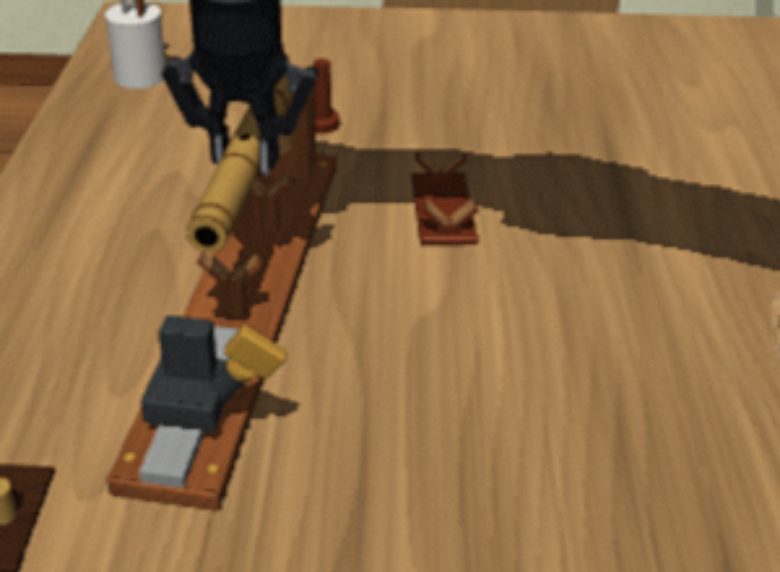

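Call:
play_rows([
  [[0.2,0,0.5],[0,0,0],1],
  [[0,0,0.7],[0,0,0],1],
  [[0,0,0.7],[0,0,0],1],
  [[0,0,0.4],[0,0,0],1],
  [[0,0,0.3],[0,0,0],1],
  [[0,0,0],[0,0,0],1],
])

```text
clock: 11.4
position: [0.6344, -0.0531, 0.0852]
tool_rot: [3.141, 0.0, 1.464]
force: [0.5, -0.8, -0.6]
grip_width: 0.0326
finger_force: 40.1
```

```bash
python3 -c "
from h import *
for n in ['side','top']:
    f=cyl(n,[.5,-.4,.06],[.75,.2,.12],.11)
st()"
```

```text
side p 0.96 777 axis x,z @y [0.6405 0.0855] 0.0084 dx/dy,dz/dy [0.1132 0.0025] y ends [-0.1558  0.0772]
top p 0.79 261 axis x,z @y [0.6264 0.0891] -0.1469 dx/dy,dz/dy [0.1123 0.0067] y ends [-0.1811 -0.113 ]
t 11.6 q [-0.27  0.78  0.4   1.7  -0.41  0.75  0.23] p [ 0.6341 -0.0529  0.0855] rpy [3.141 0.    1.464] F [ 0.2 -0.4 -0.5] M [-0.11 -0.19 -0.05] w 0.0327 ff 40.1
```

Call:
play_rows([
  [[0,0,0.1],[0,0,0],1],
  [[0,0,0],[0,0,0],1],
])

```text
clock: 11.85
position: [0.6354, -0.0531, 0.084]
tool_rot: [3.138, -0.0, 1.464]
force: [3.4, -0.8, 9.2]
grip_width: 0.0327
finger_force: 41.1
```

```bash
python3 -c "
from h import *
st()"
```

```text
t 11.85 q [-0.26  0.78  0.4   1.7  -0.41  0.74  0.23] p [ 0.6354 -0.0531  0.084 ] rpy [ 3.138 -0.     1.464] F [ 3.4 -0.8  9.2] M [-0.05 -0.65 -0.12] w 0.0327 ff 41.1
```

Call:
play_rows([
  [[0,0,0],[0,0,0],-1],
  [[0,0,0],[0,0,0],-1],
  [[0,0,0],[0,0,0],-1],
  [[0,0,0],[0,0,0],-1],
  [[0,0,-0.5],[0,0,0],-1],
  [[0,0,-1],[0,0,0],-1],
  [[0,0,-1],[0,0,0],-1],
  [[0,0,-1],[0,0,0],-1],
  [[0,-0.3,-1],[0,0,0],-1],
  [[0,-1,-1],[0,0,1],-1],
  [[0,0,0],[0,0,1],-1],
  [[0,0,0],[0,0,1],-1],
  [[0,0,0],[0,0,1],-1],
  [[0,0,0],[0,0,1],-1],
  [[0,0,0],[0,0,1],-1],
  [[0,0,0],[0,0,1],-1],
  [[0,0,0],[0,0,1],-1],
  [[0,0,0],[0,0,1],-1],
  [[0,0,0],[0,0,1],-1],
])

```text
clock: 14.22
position: [0.6018, -0.0493, 0.2212]
tool_rot: [-3.141, -0.001, -0.041]
force: [1.4, 0.5, 0.2]
grip_width: 0.0855
finger_force: 0.0
```

```bash
python3 -c "
from h import *
for n in ['side','top']:
    f=cyl(n,[.5,-.4,.06],[.75,.2,.12],.11)
    P,u,v=cloud(f); Q=RR.inv().apply(P-O)
    m=(Q[:,0]>-.09)&(Q[:,0]<-.045)&(Q[:,2]>.085)&(Q[:,2]<.135)&(Q[:,1]>.13)&(Q[:,1]<.25)
    W=Q[m]; print('wing n',len(W),W.mean(0).round(4),'y pct',np.percentile(W[:,1],[2,10,25,50,75,90,98]).round(4),'xr',np.percentile(W[:,0],[2,98]).round(4))
    m=(abs(Q[:,0])<.018)&(Q[:,2]>.07)&(Q[:,2]<.112)&(Q[:,1]>.13)&(Q[:,1]<.25); T=Q[m]; print('post y',np.percentile(T[:,1],[1,5,50,95,99]).round(4))
    cv2.imwrite(f'pics/{n}2.png',cv2.resize(f['pixels'][120:340,150:450,::-1] if n=='side' else f['pixels'][120:270,180:440,::-1],None,fx=2.6,fy=2.6))
c,s=np.cos(.61),np.sin(.61)
Rk=RR*Ro.from_matrix(np.array([[c,0,s],[0,-1,0],[s,0,-c]]).T.T) 
M=np.column_stack([[c,0,s],[0,-1,0],[s,0,-c]]); Rk=RR*Ro.from_matrix(M)
w=rest(-.062,.1887,.104); print('wing world',w, 'rpy',Rk.as_euler('xyz'))
delta(w-.06*Rk.apply([0,0,1]),Rk)"
```

```text
side p 0.58 1046 axis x,z @y [0.6379 0.0842] -0.026 dx/dy,dz/dy [0.114  0.0003] y ends [-0.189   0.0776]
wing n 225 [-0.0605  0.1942  0.1026] y pct [0.1863 0.189  0.1933 0.1952 0.1961 0.197  0.1979] xr [-0.0796 -0.0458]
post y [0.1688 0.1722 0.1889 0.1911 0.1916]
top p 0.6 273 axis x,z @y [0.6277 0.0878] -0.1461 dx/dy,dz/dy [0.1238 0.0017] y ends [-0.1819 -0.0974]<string>:7: RuntimeWarning: Mean of empty slice.
  ret = um.true_divide(
Traceback (most recent call last):
IndexError: index -1 is out of bounds for axis 0 with size 0
```

View pics/side2.png

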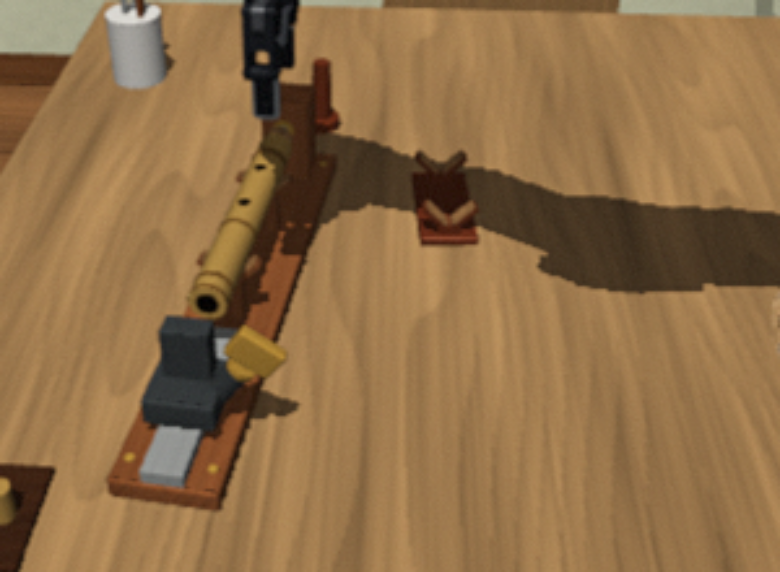

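```bash
cat >> h.py <<'E'
c_,s_=np.cos(.61),np.sin(.61)
RR=Ro.from_euler("z",-.112)
Rk=RR*Ro.from_matrix(np.column_stack([[c_,0,s_],[0,-1,0],[s_,0,-c_]]))
def knob(y,back): return rest(-.062,y,.104)-back*Rk.apply([0,0,1])
E
python3 -c "
from h import *
print(knob(.189,0))
delta(knob(.189,.08),Rk)"
```

```text
[0.59401223 0.14674532 0.104     ]
t 14.43 q [-0.58  0.69  0.89  1.71 -0.61  1.04 -1.07] p [ 0.6018 -0.0493  0.2207] rpy [-3.142 -0.    -0.032] F [ 0.1  0.5 -0.1] M [-0.    0.02 -0.03] w 0.0852 ff 0.0
turn units [-0.16  4.06  0.52] shift units before turn [-2.39 -7.97  2.05] after turn [-3.65 -7.76 -0.05]
```

Call:
play_rows([
  [[-0.3,-1,0],[0,0,0],-0.2],
  [[-0.3,-1,0],[0,0,0],-0.2],
  [[-0.3,-1,0],[0,0,0],-0.2],
  [[-0.3,-1,0],[0,0,0],-0.2],
  [[-0.3,-1,0],[0,0,0.2],-0.2],
  [[-0.3,-1,0],[0,0,0.2],-0.2],
  [[-0.3,-1,0],[0,0,0.1],-0.2],
  [[-0.3,-0.8,0],[0,0,0],-0.2],
  [[0,0,0.3],[0,0.8,0],-0.2],
  [[0,0,0.3],[0,0.8,0],-0.2],
  [[0,0,0.3],[0,0.8,0],-0.2],
  [[0,0,0.3],[0,0.8,0],-0.2],
  [[0,0,0.3],[0,0.8,0],-0.2],
  [[0,0,0],[0,0,0],-0.2],
])

```text
clock: 16.18
position: [0.5619, 0.1542, 0.1931]
tool_rot: [-3.141, -0.54, -0.107]
force: [0.3, -0.1, -0.5]
grip_width: 0.051
finger_force: 0.0
```

```bash
python3 -c "
from h import *
delta(knob(.189,-.002),Rk)
f=grab_frame('side'); P,u,v=cloud(f); Q=RR.inv().apply(P-O)
m=(Q[:,0]>-.09)&(Q[:,0]<-.045)&(Q[:,2]>.085)&(Q[:,2]<.128)&(Q[:,1]>.13)&(Q[:,1]<.25)
W=Q[m]; print(len(W),np.percentile(W[:,1],[2,10,25,50,75,90,98]).round(4))
cv2.imwrite('pics/side3.png',cv2.resize(f['pixels'][170:320,190:340,::-1],None,fx=3.8,fy=3.8))
f=grab_frame('top');cv2.imwrite('pics/top3.png',cv2.resize(f['pixels'][120:220,200:320,::-1],None,fx=5,fy=5))
"
```

```text
t 16.18 q [-1.22  0.58  0.94  2.2  -1.1   0.19 -1.11] p [0.5619 0.1542 0.1931] rpy [-3.141 -0.54  -0.107] F [ 0.3 -0.1 -0.5] M [ 0.04  0.55 -0.06] w 0.051 ff 0.0
turn units [-0.02  0.47  0.03] shift units before turn [-0.7   0.16  3.81] after turn [-0.97  0.15  3.75]
231 [0.1856 0.1892 0.1934 0.1952 0.1961 0.1968 0.1982]
```

View pics/side3.png

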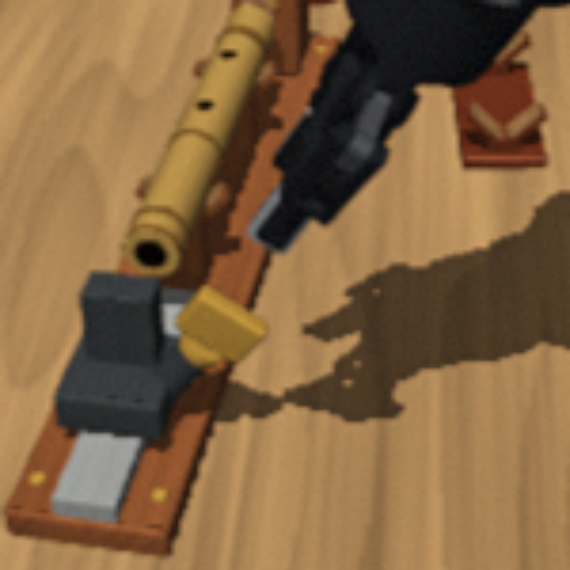

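Call:
play_rows([
  [[-0.5,0.1,0.5],[0,0,0],-0.2],
  [[-0.3,0.1,0.5],[0,0,0],-0.2],
  [[0,0,0.5],[0,0,0],-0.2],
  [[0,0,0.3],[0,0.3,0],-0.2],
  [[0,0,0],[0,0.2,0],-0.2],
  [[0,0,0],[0,0,0],-0.2],
])

```text
clock: 17.02
position: [0.5783, 0.1614, 0.1745]
tool_rot: [3.114, -0.568, -0.109]
force: [-0.7, -0.2, -0.6]
grip_width: 0.0513
finger_force: 0.0
```

```bash
python3 -c "
from h import *
delta(knob(.189,-.002),Rk)
"
```

```text
t 17.02 q [-1.21  0.66  0.91  2.17 -1.26  0.16 -1.  ] p [0.5783 0.1614 0.1745] rpy [ 3.114 -0.568 -0.109] F [-0.7 -0.2 -0.6] M [0.05 0.61 0.  ] w 0.0513 ff 0.0
turn units [0.17 0.28 0.02] shift units before turn [-0.93  0.43  2.84] after turn [-1.05  0.51  2.79]
```

```bash
cat > kin.py <<'E'
import numpy as np, itertools
from scipy.spatial.transform import Rotation as Ro
from scipy.optimize import least_squares
D=[([-1.351,.522,-.036,1.6,.021,1.021,-.113],[.179,.599,.245],[-3.141,0,2.852]),
([-.98,.41,.33,1.82,-.16,.93,-.49],[.4428,.3186,.2454],[3.141,0,1.652]),
([-.04,.46,.4,2.08,-.28,.66,.63],[.4421,-.1831,.1553],[3.141,0,1.652]),
([.1,.67,.26,2.11,-.4,.41,.76],[.4432,-.1974,.0437],[-3.141,0,1.651]),
([-.02,.45,.42,2.05,-.28,.69,.66],[.4436,-.197,.1649],[-3.141,0,1.652]),
([-.29,.69,.44,1.67,-.37,.86,.2],[.6332,-.0584,.1505],[3.142,0,1.463]),
([-.27,.78,.4,1.7,-.41,.75,.23],[.6341,-.0529,.0855],[3.141,0,1.464]),
([-.58,.69,.89,1.71,-.61,1.04,-1.07],[.6018,-.0493,.2207],[-3.142,0,-.032]),
([-1.22,.58,.94,2.2,-1.1,.19,-1.11],[.5619,.1542,.1931],[-3.141,-.54,-.107]),
([-1.21,.66,.91,2.17,-1.26,.16,-1.0],[.5783,.1614,.1745],[3.114,-.568,-.109])]
Qs=np.array([d[0] for d in D]); Ps=np.array([d[1] for d in D]); Rs=Ro.from_euler("xyz",[d[2] for d in D])
def fk(q,sg,o,L):
    q=np.asarray(q)*sg; R=Ro.from_euler("z",q[0]+o[0]); p=np.array([0,0,L[0]])
    R=R*Ro.from_euler("y",q[1]); p=p+R.apply([L[6],0,0])
    R=R*Ro.from_euler("z",q[2]); p=p+R.apply([L[4],0,L[1]])
    R=R*Ro.from_euler("y",q[3]); p=p+R.apply([-L[5],0,0])
    R=R*Ro.from_euler("z",q[4]); p=p+R.apply([0,0,L[2]])
    R=R*Ro.from_euler("y",q[5]); p=p+R.apply([L[7],0,0])
    R=R*Ro.from_euler("z",q[6]+o[1]); p=p+R.apply([0,0,L[3]])
    return p,R
if __name__=="__main__":
    out=[]
    for sg in itertools.product([1,-1],repeat=7):
        if sg[1]<0 : continue
        sg=np.array(sg)
        def ro(o): return np.concatenate([(Rs[i].inv()*fk(Qs[i],sg,o,np.zeros(8))[1]).as_rotvec() for i in range(len(D))])
        for a in [0,2]:
            for b in [-2,0,2]:
                s=least_squares(ro,[a,b],max_nfev=30); out.append((s.cost,tuple(sg),s.x))
    out.sort(key=lambda x:x[0])
    for x in out[:8]: print(x)
    sg=np.array(out[0][1]); o=out[0][2]
    f=lambda L:np.concatenate([fk(Qs[i],sg,o,L)[0]-Ps[i] for i in range(len(D))])
    s=least_squares(lambda L:np.r_[f(L),.002*L[4:]],[.35,.4,.4,.2,0,0,0,0]); print(s.x.round(4)); print(f(s.x).reshape(-1,3).round(4))
E
python3 kin.py
```

```text
(np.float64(0.00025571780635225204), (np.int64(-1), np.int64(1), np.int64(-1), np.int64(1), np.int64(-1), np.int64(1), np.int64(-1)), array([-0.00425885,  1.57049852]))
(np.float64(0.00025571780635226044), (np.int64(-1), np.int64(1), np.int64(-1), np.int64(1), np.int64(-1), np.int64(1), np.int64(-1)), array([6.27892646, 1.57049852]))
(np.float64(0.00025571780635226516), (np.int64(-1), np.int64(1), np.int64(-1), np.int64(1), np.int64(-1), np.int64(1), np.int64(-1)), array([-0.00425886,  1.57049851]))
(np.float64(0.00025571780635227426), (np.int64(-1), np.int64(1), np.int64(-1), np.int64(1), np.int64(-1), np.int64(1), np.int64(-1)), array([-4.25884384e-03, -4.71268678e+00]))
(np.float64(0.00025571780635229763), (np.int64(-1), np.int64(1), np.int64(-1), np.int64(1), np.int64(-1), np.int64(1), np.int64(-1)), array([-4.25883834e-03, -4.71268678e+00]))
(np.float64(0.00025571780635249024), (np.int64(-1), np.int64(1), np.int64(-1), np.int64(1), np.int64(-1), np.int64(1), np.int64(-1)), array([-0.00425882,  1.57049855]))
(np.float64(2.173490950686408), (np.int64(-1), np.int64(1), np.int64(1), np.int64(1), np.int64(-1), np.int64(1), np.int64(-1)), array([ 3.5445772 , -0.37728505]))
(np.float64(2.1734910153307085), (np.int64(-1), np.int64(1), np.int64(1), np.int64(1), np.int64(-1), np.int64(1), np.int64(-1)), array([ 3.54434757, -0.37751467]))
[ 0.2155  0.532   0.3924  0.2351  0.1208  0.0132 -0.1144 -0.0015]
[[-0.0609  0.0028 -0.0006]
 [-0.018   0.0148  0.0014]
 [ 0.0052  0.015  -0.0005]
 [ 0.0164  0.0276 -0.0028]
 [ 0.0071  0.0087  0.0034]
 [-0.0014  0.0159 -0.0019]
 [-0.001   0.0177 -0.0044]
 [ 0.0125 -0.0278  0.0062]
 [ 0.0001 -0.0166  0.0013]
 [-0.002  -0.0052 -0.002 ]]
```

```bash
cat > kin2.py <<'E'
from kin import *
SG=np.array([-1,1,-1,1,-1,1,-1.]); OF=[0,np.pi/2]
AX="zyzyzyz"
def fk(q,L,all=False):
    L=np.reshape(L,(8,3)); R=Ro.identity(); p=L[0].copy(); q=np.asarray(q)*SG+np.array([0,0,0,0,0,0,np.pi/2])
    for i in range(7):
        R=R*Ro.from_euler(AX[i],q[i]); p=p+R.apply(L[i+1])
    return p,R
def fit():
    L0=np.zeros((8,3)); L0[0,2]=.3;L0[3,2]=.4;L0[5,2]=.4;L0[7,2]=.2
    M=np.zeros((8,3),bool); M[0,2]=1; M[1]=[1,1,0]; M[2]=[0,0,0]; M[3]=[1,1,1]; M[4]=[0,0,0]; M[5]=[1,1,1]; M[6]=0; M[7]=[0,0,1]; 
    idx=np.nonzero(M.ravel())[0]
    def full(x): L=np.zeros(24); L[idx]=x; return L
    f=lambda x:np.concatenate([fk(Qs[i],full(x))[0]-Ps[i] for i in range(len(D))])
    w=np.tile([1,1,1],len(D))
    reg=np.where(np.isin(idx%3,[0,1]),.003,.0005)
    s=least_squares(lambda x:np.r_[f(x)*w,reg*(x-L0.ravel()[idx])],L0.ravel()[idx]); return full(s.x),f(s.x).reshape(-1,3)
if __name__=="__main__":
    L,r=fit(); print(L.reshape(8,3).round(3)); print(r.round(4)); np.save("L.npy",L)
E
python3 kin2.py
```

```text
[[ 0.     0.     0.319]
 [ 0.001 -0.021  0.   ]
 [ 0.     0.     0.   ]
 [ 0.004 -0.037  0.526]
 [ 0.     0.     0.   ]
 [-0.002 -0.001  0.416]
 [ 0.     0.     0.   ]
 [ 0.     0.     0.312]]
[[-0.     -0.0012 -0.0011]
 [ 0.0022  0.0022  0.0023]
 [-0.0022  0.0003 -0.0016]
 [-0.0006 -0.0006 -0.0021]
 [ 0.0015 -0.0041  0.0022]
 [-0.0002  0.0031  0.0009]
 [-0.0028 -0.0001 -0.0013]
 [ 0.0009  0.0022  0.0004]
 [-0.0007 -0.0026  0.0008]
 [ 0.0005  0.0022 -0.0004]]
```

```bash
cat > ik.py <<'E'
from kin2 import *
from h import rest, RR
L=np.load("L.npy")
lo=np.array([-2.91,-.3,-1.5,.17,-1.26,.16,-2.52]); hi=np.array([2.91,2.13,1.42,2.43,4.41,1.93,2.52])
def pose(tilt,flip,w,y,back=-.002):
    def Rt(t):
        c,s=np.cos(t),np.sin(t); return np.column_stack([[c,0,s],[0,-1,0],[s,0,-c]])
    n=np.array([-np.sin(.61),0,np.cos(.61)])
    R=RR*Ro.from_rotvec(n*w)*Ro.from_matrix(Rt(tilt))*(Ro.from_euler("z",np.pi) if flip else Ro.identity())
    return rest(-.062,y,.104)-back*R.apply([0,0,1]),R
def solve(p,R,q0):
    def f(q):
        pp,r=fk(q,L); m=np.minimum(q-lo,hi-q)
        return np.r_[(pp-p)*20,(R.inv()*r).as_rotvec()*8,.02*np.exp(-(m-.05)*8)]
    s=least_squares(f,np.clip(q0,lo+.02,hi-.02),bounds=(lo,hi),max_nfev=60); q=s.x; pp,r=fk(q,L)
    return q,np.linalg.norm(pp-p),(R.inv()*r).magnitude(),np.minimum(q-lo,hi-q).min()
E
python3 - <<'E'
from ik import *
rng=np.random.default_rng(0)
for flip in [0,1]:
  for tilt in [.61,.45,.3,.15]:
    for (w,y) in [(0,.189),(.85,.189),(.85,.137),(0,.137)]:
      c=[]
      for k in range(8):
        q0=lo+(hi-lo)*rng.random(7) if k>1 else np.array([-1.2,.7,.6,2,-1,.3,-1.])+ (np.array([0,0,0,0,3,0,3]) if k else 0)
        r=solve(*pose(tilt,flip,w,y),q0)
        if r[1]<.004 and r[2]<.02: c.append(r)
      c.sort(key=lambda r:-r[3]); print(flip,tilt,w,y,len(c))
      seen=[]
      for r in c:
        if all(abs(r[0]-s).max()>.5 for s in seen):
          seen.append(r[0]); print("    ",r[0].round(2),round(r[3],2))
E
```

```text
0 0.61 0 0.189 2
     [-0.4   0.61 -0.13  2.18  1.95  0.44  2.23] 0.25
0 0.61 0.85 0.189 2
     [-1.19  0.96  1.02  2.21  4.12  0.45  0.63] 0.22
     [-0.82  0.66  0.42  2.2   2.59  0.2   2.33] 0.04
0 0.61 0.85 0.137 6
     [-1.05  0.87  0.92  2.27  3.92  0.43  0.96] 0.16
     [-0.68  0.63  0.36  2.25  2.77  0.26  2.26] 0.1
     [ 0.57  1.23 -1.5   2.19  1.93  1.43 -2.52] 0.0
0 0.61 0 0.137 3
     [-0.22  0.59 -0.23  2.23  2.08  0.46  2.21] 0.2
     [-1.09  0.93  1.    2.27  4.01  0.5  -0.01] 0.16
0 0.45 0 0.189 3
     [-0.92  0.71  0.64  2.1  -1.26  0.16 -0.94] 0.0
0 0.45 0.85 0.189 3
     [-0.81  0.66  0.38  2.09  1.06  0.2  -2.44] 0.04
     [-1.11  0.82  0.82  2.1  -1.17  0.17 -0.3 ] 0.01
0 0.45 0.85 0.137 3
     [ 0.48  1.14 -1.43  2.09  1.74  1.44 -2.52] 0.0
     [-0.72  0.63  0.37  2.14  1.23  0.16 -2.52] 0.0
0 0.45 0 0.137 0
0 0.3 0 0.189 3
     [-0.92  0.75  0.74  2.   -0.95  0.41 -1.23] 0.25
     [-0.55  0.61  0.19  1.99  0.14  0.29 -2.23] 0.13
0 0.3 0.85 0.189 2
     [-1.2   0.97  1.01  1.99 -0.9   0.45 -0.63] 0.29
0 0.3 0.85 0.137 5
     [-0.54  0.62  0.09  2.03  0.93  0.4
[... 2229 characters left out ...]
0.69  2.05 -0.99  0.37  2.05] 0.21
     [-0.16  0.58 -0.22  2.02  0.75  0.36  0.45] 0.2
1 0.15 0 0.189 4
     [ 0.19  0.77 -0.82  1.84  0.91  0.81  0.34] 0.59
     [-0.17  0.64 -0.28  1.86  0.45  0.58  0.7 ] 0.42
     [-0.61  0.66  0.34  1.88 -0.28  0.51  1.34] 0.35
1 0.15 0.85 0.189 5
     [ 0.    0.84 -0.85  1.81  1.19  1.19  0.78] 0.62
     [-0.34  0.7  -0.32  1.83  0.9   0.88  0.94] 0.6
     [-0.76  0.72  0.29  1.85  0.44  0.63  1.3 ] 0.47
1 0.15 0.85 0.137 4
     [ 0.    0.76 -0.7   1.88  1.15  1.04  0.83] 0.55
     [-0.53  0.66  0.06  1.91  0.71  0.65  1.13] 0.49
1 0.15 0 0.137 5
     [ 0.04  0.64 -0.46  1.89  0.61  0.6   0.64] 0.44
     [-0.64  0.68  0.5   1.93 -0.53  0.51  1.65] 0.35
```

```bash
cat > sim.py <<'E'
from ik import *
def jac(q):
    p,R=fk(q,L); J=np.zeros((6,7))
    for i in range(7):
        d=np.array(q,float); d[i]+=1e-5; p2,R2=fk(d,L); J[:3,i]=(p2-p)/1e-5; J[3:,i]=(R2*R.inv()).as_rotvec()/1e-5
    return J
def run(q,rows,lam=.02,verbose=True):
    q=np.array(q,float); p,R=fk(q,L)
    for k,(t,r) in enumerate(rows):
        p=p+R.apply(np.array(t)*.025); R=R*Ro.from_rotvec(np.array(r)*.15)
        for _ in range(4):
            pc,Rc=fk(q,L); e=np.r_[p-pc,(R*Rc.inv()).as_rotvec()]; J=jac(q)
            q=np.clip(q+J.T@np.linalg.solve(J@J.T+lam**2*np.eye(6),e),lo,hi)
    pc,Rc=fk(q,L); print(q.round(2),pc.round(3),"err",np.linalg.norm(p-pc).round(4),(R*Rc.inv()).magnitude().round(3)); return q
E
python3 - <<'E'
from sim import *
print("validate: turn +10 from seated-up pose; expect [-.58 .69 .89 1.71 -.61 1.04 -1.07]")
run([-.27,.78,.4,1.7,-.41,.75,.23],[([0,0,-.9],[0,0,0])]*5+[([0,-1.3,-1],[0,0,0])]+[([0,0,0],[0,0,1])]*10)
q=np.array([-1.21,.66,.91,2.17,-1.26,.16,-1.0])
q=run(q,[([0,0,-.5],[0,-.8,0])]*5); q=run(q,[([0,0,0],[0,0,-1])]*11);q=run(q,[([0,0,0],[0,0,-1])]*10)
for t in (3,4):
    run(q,[([0,0,0.3],[0,-.5,0])]*(2*t))
E
```

```text
validate: turn +10 from seated-up pose; expect [-.58 .69 .89 1.71 -.61 1.04 -1.07]Traceback (most recent call last):
  File "<stdin>", line 3, in <module>
  File "sim.py", line 14, in run
    pc,Rc=fk(q,L); print(q.round(2),pc.round(3),"err",np.linalg.norm(p-pc).round(4),(R*Rc.inv()).magnitude().round(3)); return q
                                                                                    ^^^^^^^^^^^^^^^^^^^^^^^^^^^^^^
AttributeError: 'float' object has no attribute 'round'
```

```bash
sed -i 's/(R\*Rc.inv()).magnitude().round(3)/round((R*Rc.inv()).magnitude(),3)/' sim.py
python3 - <<'E'
from sim import *
print("validate: expect [-.58 .69 .89 1.71 -.61 1.04 -1.07]")
run([-.27,.78,.4,1.7,-.41,.75,.23],[([0,0,-.9],[0,0,0])]*5+[([0,-1.3,-1],[0,0,0])]+[([0,0,0],[0,0,1])]*10)
q=np.array([-1.21,.66,.91,2.17,-1.26,.16,-1.0])
q=run(q,[([0,0,-.5],[0,-.8,0])]*5); q=run(q,[([0,0,0],[0,0,-1])]*11);q=run(q,[([0,0,0],[0,0,-1])]*10)
for t in (3,4):
    run(q,[([0,0,0.3],[0,-.5,0])]*(2*t))
E
```

```text
validate: expect [-.58 .69 .89 1.71 -.61 1.04 -1.07]
[-0.58  0.69  0.9   1.71 -0.61  1.05 -1.08] [ 0.6   -0.049  0.222] err 0.0 0.0
[-1.08  0.84  1.2   1.73 -0.81  1.22 -1.35] [0.559 0.167 0.232] err 0.0 0.0
[-0.91  0.61  0.78  1.72 -0.47  1.05 -0.  ] [0.559 0.167 0.232] err 0.0 0.0
[-0.66  0.52  0.38  1.71 -0.21  1.    1.26] [0.559 0.167 0.232] err 0.0 0.0
[-0.95  0.48  0.57  2.08 -0.    0.3   0.99] [0.566 0.166 0.188] err 0.0 0.0
[-1.1   0.55  0.71  2.19  0.03  0.16  0.89] [0.549 0.147 0.165] err 0.0311 0.1
```

```bash
cat >> sim.py <<'E'
def follow(q,poses,lam=.02):
    for p,R in poses:
        for _ in range(6):
            pc,Rc=fk(q,L); e=np.r_[p-pc,(R*Rc.inv()).as_rotvec()]; J=jac(q)
            q=np.clip(q+J.T@np.linalg.solve(J@J.T+lam**2*np.eye(6),e),lo,hi)
    pc,Rc=fk(q,L); print(q.round(2),"margin",np.minimum(q-lo,hi-q).min().round(2),"err",np.linalg.norm(p-pc).round(4),round((R*Rc.inv()).magnitude(),3)); return q
E
python3 - <<'E'
from sim import *
q0=np.array([-1.21,.66,.91,2.17,-1.26,.16,-1.0])
lin=np.linspace
for tilt in (.2,.3,.35):
    print("tilt",tilt)
    q=follow(q0,[pose(tilt,0,0,.189,b) for b in lin(.07,.06,3)]); q=follow(q,[pose(tilt,0,0,.189,b) for b in lin(.06,-.002,6)])
    q=follow(q,[pose(tilt,0,w,.189) for w in lin(0,.9,10)]); q=follow(q,[pose(tilt,0,.9,y) for y in lin(.189,.135,10)]); q=follow(q,[pose(tilt,0,w,.135) for w in lin(.9,0,10)])
E
```

```text
tilt 0.2
[-1.12  0.91  1.2   1.93 -1.1   0.89 -1.1 ] margin 0.16 err 0.0 0.0
[-1.05  0.98  1.09  1.93 -1.21  0.81 -1.03] margin 0.05 err 0.0 0.0
[-1.24  1.08  1.13  1.91 -0.88  0.63 -0.64] margin 0.29 err 0.0 0.0
[-1.17  1.03  1.09  1.99 -0.9   0.54 -0.53] margin 0.33 err 0.0 0.0
[-0.96  0.93  1.05  1.98 -1.22  0.76 -0.91] margin 0.04 err 0.0 0.0
tilt 0.3
[-1.16  0.84  1.15  2.02 -1.15  0.7  -1.06] margin 0.11 err 0.0 0.0
[-1.06  0.9   1.    2.01 -1.26  0.61 -0.97] margin 0.0 err 0.0008 0.004
[-1.21  0.98  1.03  1.99 -0.91  0.44 -0.58] margin 0.28 err 0.0 0.0
[-1.11  0.91  0.96  2.06 -0.93  0.34 -0.46] margin 0.18 err 0.0 0.0
[-0.94  0.83  0.92  2.05 -1.26  0.54 -0.86] margin 0.0 err 0.0005 0.003
tilt 0.35
[-1.17  0.8   1.1   2.06 -1.16  0.59 -1.05] margin 0.1 err 0.0 0.0
[-1.04  0.84  0.9   2.04 -1.26  0.47 -0.96] margin 0.0 err 0.0009 0.007
[-1.17  0.91  0.94  2.03 -0.89  0.33 -0.58] margin 0.17 err 0.0 0.0
[-1.06  0.83  0.85  2.1  -0.89  0.23 -0.47] margin 0.07 err 0.0 0.0
[-0.89  0.75  0.79  2.09 -1.26  0.38 -0.84] margin 0.0 err 0.0002 0.002
```

```bash
python3 - <<'E'
from sim import *
from h import *
p,R=pose(.25,0,0,.189,.05); delta(p,R)
n=Ro.identity(); print("knob axis in tool frame", R.inv().apply(RR.apply([-np.sin(.61),0,np.cos(.61)])).round(3))
E
```

```text
t 17.02 q [-1.21  0.66  0.91  2.17 -1.26  0.16 -1.  ] p [0.5783 0.1614 0.1745] rpy [ 3.114 -0.568 -0.109] F [-0.7 -0.2 -0.6] M [0.05 0.61 0.  ] w 0.0513 ff 0.0
turn units [ 0.17 -2.12 -0.01] shift units before turn [-0.31  0.49  0.86] after turn [-0.03  0.51  0.9 ]
knob axis in tool frame [-0.352  0.    -0.936]
```

Call:
play_rows([
  [[0,0,-0.3],[0,-0.7,0],-0.2],
  [[0,0.3,0],[0,-0.7,0],-0.2],
  [[0,0.2,0.4],[0.2,-0.7,0],-0.2],
  [[0,0,0.4],[0,0,0],-0.2],
  [[0,0,0.3],[0,0,0],-0.2],
  [[0,0,0],[0,0,0],-0.2],
])

```text
clock: 17.77
position: [0.5807, 0.1482, 0.1528]
tool_rot: [-3.135, -0.259, -0.116]
force: [-0.1, 0.1, -0.1]
grip_width: 0.0511
finger_force: 0.0
```

```bash
python3 - <<'E'
from sim import *
from h import *
delta(*pose(.25,0,0,.189,-.002))
f=grab_frame('top');a=cv2.resize(f['pixels'][130:220,210:310,::-1],None,fx=4,fy=4)
f=grab_frame('side');b=cv2.resize(f['pixels'][220:310,190:290,::-1],None,fx=4,fy=4)
cv2.imwrite('pics/b4.png',np.hstack([a,b]))
E
```

```text
t 17.77 q [-1.1   0.82  1.07  1.99 -1.07  0.7  -1.12] p [0.5807 0.1482 0.1528] rpy [-3.135 -0.259 -0.116] F [-0.1  0.1 -0.1] M [0.03 0.28 0.04] w 0.0511 ff 0.0
turn units [-0.04 -0.06 -0.03] shift units before turn [0.01 0.01 2.1 ] after turn [ 0.03 -0.    2.1 ]
```

View pics/b4.png

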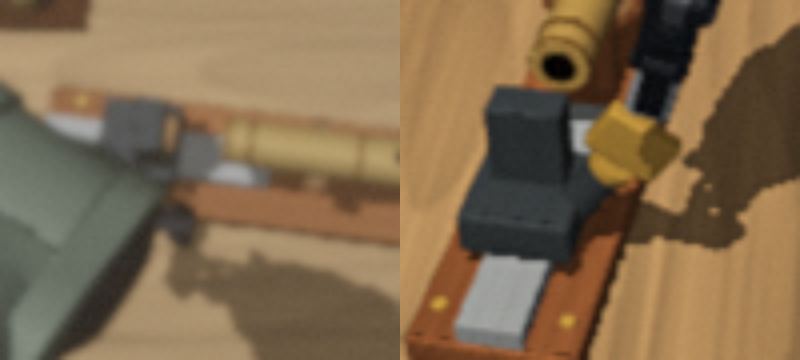

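```bash
python3 - <<'E'
from h import *
f=grab_frame('side'); s=bot.observe(); R=Ro.from_euler("xyz",s["tool_rot"])
def c(X): u=proj(f,X); return ((u-[190,220])*4+[400,0]).round(0)
print("tcp",c(s["position"]),"knob grip",c(knob(.189,0)))
for k in(-1,1): print("tip",k,c(s["position"]+R.apply([0,k*.0255,.005])), (s["position"]+R.apply([0,k*.0255,.005])).round(3))
P,u,v=cloud(f); Q=RR.inv().apply(P-O); m=(Q[:,2]>.13)&(Q[:,2]<.19)&(Q[:,1]>.05)&(Q[:,1]<.3)&(Q[:,0]<-.03)
print("gripper pts in rest frame",m.sum(),np.percentile(Q[m],[2,50,98],axis=0).round(3))
m&=(Q[:,2]<.15); print(Q[m][np.argsort(Q[m][:,2])[:8]].round(3))
E
```

```text
tcp [664.  54.] knob grip [642. 129.]
tip -1 [650.  95.] [0.585 0.173 0.149]
tip 1 [673.  30.] [0.58  0.123 0.149]
gripper pts in rest frame 1004 [[-0.656  0.051  0.132]
 [-0.617  0.059  0.159]
 [-0.071  0.229  0.189]]
[[-0.609  0.055  0.13 ]
 [-0.655  0.06   0.13 ]
 [-0.609  0.059  0.13 ]
 [-0.606  0.056  0.131]
 [-0.62   0.061  0.131]
 [-0.621  0.057  0.131]
 [-0.615  0.058  0.131]
 [-0.602  0.057  0.131]]
```

Call:
play_rows([
  [[0,0,0.7],[0,0,0],-0.2],
  [[0,0,0.7],[0,0,0],-0.2],
  [[0,0,0.5],[0,0,0],-0.2],
  [[0,0,0.2],[0,0,0],-0.2],
  [[0,0,0],[0,0,0],1],
  [[0,0,0],[0,0,0],1],
  [[0,0,0],[0,0,0],1],
  [[0,0,0],[0,0,0],1],
], newtons=80)

```text
clock: 18.92
position: [0.595, 0.1468, 0.1034]
tool_rot: [-3.134, -0.26, -0.117]
force: [-3.4, 0.9, 6.5]
grip_width: 0.0105
finger_force: 77.7
```

```bash
python3 - <<'E'
from sim import *
from h import *
delta(*pose(.25,0,0,.189,-.002))
delta(*pose(.25,0,.9,.189,-.002))
E
```

```text
t 18.93 q [-1.02  0.87  0.96  1.98 -1.17  0.62 -1.05] p [0.595  0.1468 0.1034] rpy [-3.134 -0.26  -0.117] F [-3.4  0.9  6.5] M [0.09 0.53 0.1 ] w 0.0105 ff 77.7
turn units [-0.04 -0.07 -0.03] shift units before turn [-0.03  0.01  0.05] after turn [-0.03  0.01  0.05]
t 18.93 q [-1.02  0.87  0.96  1.98 -1.17  0.62 -1.05] p [0.595  0.1468 0.1034] rpy [-3.134 -0.26  -0.117] F [-3.4  0.9  6.5] M [0.09 0.53 0.1 ] w 0.0105 ff 77.7
turn units [-2.13 -0.08 -5.66] shift units before turn [-0.02  0.03  0.04] after turn [-0.03 -0.01  0.05]
```

Call:
play_rows([
  [[0,0,0],[-0.25,0,-0.65],1],
  [[0,0,0],[-0.25,0,-0.65],1],
  [[0,0,0],[-0.25,0,-0.65],1],
  [[0,0,0],[-0.25,0,-0.65],1],
  [[0,0,0],[-0.25,0,-0.65],1],
  [[0,0,0],[-0.25,0,-0.65],1],
  [[0,0,0],[-0.25,0,-0.65],1],
  [[0,0,0],[-0.25,0,-0.65],1],
  [[0,0,0],[-0.1,0,-0.4],1],
  [[0,0,0],[0,0,0],1],
])

```text
clock: 20.18
position: [0.5951, 0.1468, 0.1035]
tool_rot: [2.675, -0.055, 0.708]
force: [-2.7, 1.6, 8.1]
grip_width: 0.0106
finger_force: 79.2
```

```bash
python3 - <<'E'
from sim import *
from h import *
delta(*pose(.25,0,.9,.189,-.002)); delta(*pose(.25,0,.9,.149,-.002))
f=grab_frame('side');b=cv2.resize(f['pixels'][140:320,180:340,::-1],None,fx=3.3,fy=3.3)
cv2.imwrite('pics/s5.png',b)
E
```

```text
t 20.18 q [-1.21  0.98  1.02  1.96 -0.79  0.48 -0.71] p [0.5951 0.1468 0.1035] rpy [ 2.675 -0.055  0.708] F [-2.7  1.6  8.1] M [0.07 0.39 0.05] w 0.0106 ff 79.2
turn units [ 0.   -0.05 -0.06] shift units before turn [-0.03 -0.01  0.05] after turn [-0.03 -0.01  0.05]
t 20.18 q [-1.21  0.98  1.02  1.96 -0.79  0.48 -0.71] p [0.5951 0.1468 0.1035] rpy [ 2.675 -0.055  0.708] F [-2.7  1.6  8.1] M [0.07 0.39 0.05] w 0.0106 ff 79.2
turn units [ 0.   -0.05 -0.06] shift units before turn [-1.2   0.99  0.48] after turn [-1.2   0.98  0.49]
```

View pics/s5.png

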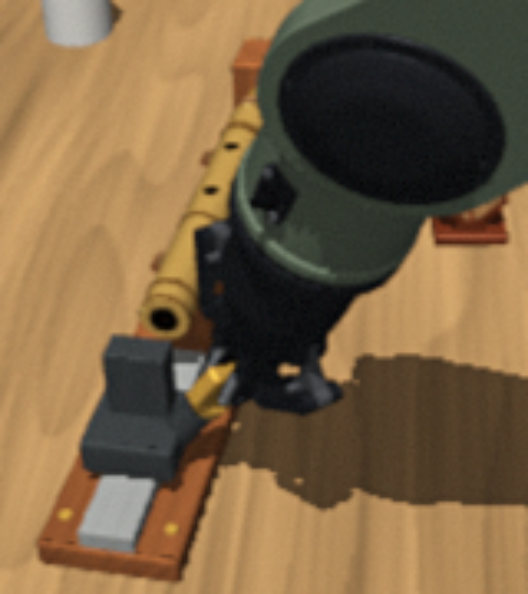

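Call:
play_rows([
  [[-0.15,0.12,0.06],[0,0,0],1],
  [[-0.15,0.12,0.06],[0,0,0],1],
  [[-0.15,0.13,0.06],[0,0,0],1],
  [[-0.15,0.12,0.06],[0,0,0],1],
  [[-0.15,0.13,0.06],[0,0,0],1],
  [[-0.15,0.12,0.06],[0,0,0],1],
  [[-0.15,0.12,0.06],[0,0,0],1],
  [[-0.15,0.12,0.06],[0,0,0],1],
  [[0,0,0],[0,0,0],1],
])

```text
clock: 21.35
position: [0.5904, 0.1055, 0.1032]
tool_rot: [2.675, -0.057, 0.705]
force: [-12.4, -0.7, 28.5]
grip_width: 0.0106
finger_force: 82.3
```

```bash
cat > look.py <<'E'
from sim import *
from h import *
s=st(); w=RR.inv().apply(s["position"]-O); print("tcp rest",w.round(4), "force rest",RR.inv().apply(s["force"]).round(2))
for n in ["side","top"]:
    f=cyl(n,[.5,-.4,.06],[.75,.2,.12],.11)
    P,u,v=cloud(f); Q=RR.inv().apply(P-O)
    def y(m): return (m.sum(),np.percentile(Q[m][:,1],[1,10,50,90,99]).round(4) if m.sum() else None)
    b=abs(Q[:,0])<.013
    print(n,"flute line", y(b&(Q[:,2]>.092)&(Q[:,2]<.106)&(Q[:,1]<.135)&(Q[:,1]>-.17)), "post top",y(b&(Q[:,2]>.1035)&(Q[:,2]<.112)&(Q[:,1]>.1)), "head top",y(b&(Q[:,2]>.111)&(Q[:,2]<.119)&(Q[:,1]<-.1)))
E
python3 look.py
```

```text
t 21.35 q [-1.14  0.93  0.98  2.02 -0.8   0.41 -0.63] p [0.5904 0.1055 0.1032] rpy [ 2.675 -0.057  0.705] F [-12.4  -0.7  28.5] M [-1.52  0.6  -0.64] w 0.0106 ff 82.3
tcp rest [-0.061   0.1476  0.1032] force rest [-12.2   -2.12  28.52]
side p 0.92 689 axis x,z @y [0.6366 0.0842] -0.0358 dx/dy,dz/dy [1.141e-01 1.000e-04] y ends [-0.1983  0.0709]
side flute line (np.int64(606), array([-0.1529, -0.1115,  0.0187,  0.1029,  0.1283])) post top (np.int64(85), array([0.1268, 0.1298, 0.1398, 0.1478, 0.15  ])) head top (np.int64(71), array([-1.2185, -1.2094, -0.1932, -0.1757, -0.1727]))
top flute line (np.int64(788), array([-0.1555, -0.1253, -0.0119,  0.0969,  0.1246])) post top (np.int64(83), array([0.1008, 0.1059, 0.1313, 0.1451, 0.1481])) head top (np.int64(116), array([-0.2235, -0.2192, -0.1998, -0.1784, -0.1741]))
```

Call:
play_rows([
  [[-0.03,0,-0.08],[0,0,0],1],
  [[0,0,0],[0,0,0],1],
])

```text
clock: 21.8
position: [0.5903, 0.1072, 0.1037]
tool_rot: [2.674, -0.057, 0.708]
force: [19.9, -1.6, -17.3]
grip_width: 0.0099
finger_force: 81.6
```

```bash
python3 -c "
from h import *
s=st(); print(RR.inv().apply(s['force']).round(2),RR.inv().apply(s['position']-O).round(4))"
```

```text
t 21.8 q [-1.14  0.93  0.98  2.02 -0.8   0.41 -0.63] p [0.5903 0.1072 0.1037] rpy [ 2.674 -0.057  0.708] F [ 19.9  -1.6 -17.3] M [ 1.36 -2.1   1.21] w 0.0099 ff 81.6
[ 19.99   0.65 -17.26] [-0.0613  0.1493  0.1037]
```

Call:
play_rows([
  [[-0.09,0.07,0.035],[0,0,0],1],
  [[-0.09,0.07,0.035],[0,0,0],1],
  [[0,0,0],[0,0,0],1],
])

```text
clock: 22.18
position: [0.5896, 0.1012, 0.1036]
tool_rot: [2.674, -0.058, 0.708]
force: [19.4, -2.5, -16.9]
grip_width: 0.0104
finger_force: 81.9
```

```bash
python3 look.py
```

```text
t 22.18 q [-1.13  0.93  0.97  2.02 -0.8   0.4  -0.62] p [0.5896 0.1012 0.1036] rpy [ 2.674 -0.058  0.708] F [ 19.4  -2.5 -16.9] M [ 1.04 -2.19  1.16] w 0.0104 ff 81.9
tcp rest [-0.0613  0.1433  0.1036] force rest [ 19.57  -0.34 -16.86]
side p 0.85 700 axis x,z @y [0.6357 0.0842] -0.0442 dx/dy,dz/dy [0.1141 0.0004] y ends [-0.2222  0.0656]
side flute line (np.int64(606), array([-0.144 , -0.1091,  0.0204,  0.1017,  0.1309])) post top (np.int64(85), array([0.1234, 0.1259, 0.1362, 0.1439, 0.1455])) head top (np.int64(82), array([-1.2145, -0.2174, -0.1929, -0.1754, -0.1721]))
top p 0.88 1005 axis x,z @y [0.6369 0.0877] -0.0648 dx/dy,dz/dy [ 0.1118 -0.0005] y ends [-0.1913  0.0634]
top flute line (np.int64(787), array([-0.1568, -0.1301, -0.0184,  0.0965,  0.1213])) post top (np.int64(77), array([0.1012, 0.1086, 0.1297, 0.1407, 0.1435])) head top (np.int64(119), array([-0.2228, -0.2184, -0.1997, -0.1775, -0.1738]))
```

Call:
play_rows([
  [[0.015,0,0.035],[0,0,0],1],
  [[-0.1,0.08,0.04],[0,0,0],1],
  [[-0.1,0.08,0.04],[0,0,0],1],
  [[0,0,0],[0,0,0],1],
])

```text
clock: 22.88
position: [0.589, 0.0944, 0.1034]
tool_rot: [2.674, -0.058, 0.707]
force: [2.8, 3.1, 11.5]
grip_width: 0.0104
finger_force: 86.6
```

```bash
python3 look.py; python3 - <<'E'
from h import *
f=grab_frame('top'); a=f['pixels'][150:215,300:410,::-1]; cv2.imwrite('pics/t6.png',cv2.resize(a,None,fx=7,fy=7))
print("pad face out/half/in px in crop",[((proj(f,rest(0,y,.099))-[300,150])*7).round() for y in (-.145,-.153,-.161,-.173)])
E
```

```text
t 22.88 q [-1.12  0.92  0.97  2.03 -0.8   0.39 -0.61] p [0.589  0.0944 0.1034] rpy [ 2.674 -0.058  0.707] F [ 2.8  3.1 11.5] M [ 0.21 -0.92  0.5 ] w 0.0104 ff 86.6
tcp rest [-0.0612  0.1364  0.1034] force rest [ 2.41  3.41 11.46]
side p 0.68 612 axis x,z @y [0.6358 0.0843] -0.0441 dx/dy,dz/dy [ 0.1142 -0.0004] y ends [-0.1911  0.0594]
side flute line (np.int64(598), array([-0.1495, -0.1155,  0.0138,  0.0957,  0.131 ])) post top (np.int64(83), array([0.1159, 0.1195, 0.1292, 0.1372, 0.1391])) head top (np.int64(90), array([-1.2205, -0.3194, -0.1978, -0.1766, -0.1727]))
top p 0.6 994 axis x,z @y [0.6364 0.0876] -0.0701 dx/dy,dz/dy [ 0.1129 -0.0003] y ends [-0.1962  0.0575]
top flute line (np.int64(785), array([-0.1596, -0.1321, -0.0205,  0.0879,  0.1146])) post top (np.int64(78), array([0.1006, 0.1057, 0.1231, 0.1352, 0.1371])) head top (np.int64(129), array([-0.2228, -0.2191, -0.1966, -0.1774, -0.1744]))
pad face out/half/in px in crop [array([402., 187.]), array([422., 190.]), array([441., 192.]), array([470., 196.])]
```

View pics/t6.png

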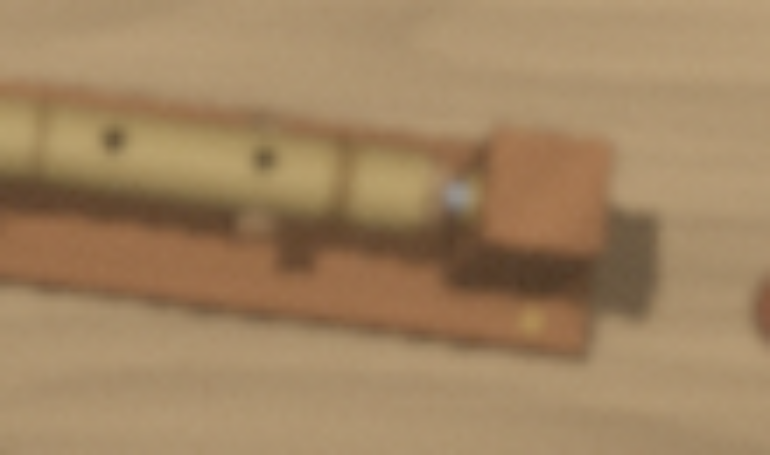

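Call:
play_rows([
  [[0,0,0],[0.25,0,0.65],1],
  [[0,0,0],[0.25,0,0.65],1],
  [[0,0,0],[0.25,0,0.65],1],
  [[0,0,0],[0.25,0,0.65],1],
  [[0,0,0],[0.25,0,0.65],1],
  [[0,0,0],[0.25,0,0.65],1],
  [[0,0,0],[0.25,0,0.65],1],
  [[0,0,0],[0.25,0,0.65],1],
  [[0,0,0],[0.2,0,0.5],1],
  [[0,0,0],[0.1,0,0.3],1],
  [[0,0,0],[0,0,0],1],
], newtons=100)

```text
clock: 24.5
position: [0.5889, 0.0947, 0.1034]
tool_rot: [-3.089, -0.255, -0.179]
force: [2.4, 5.1, 12.8]
grip_width: 0.0101
finger_force: 105.0
```

```bash
python3 look.py; python3 - <<'E'
from sim import *
from h import *
delta(*pose(.25,0,0,.1364,-.002))
E
```

```text
t 24.5 q [-0.88  0.8   0.87  2.03 -1.19  0.56 -0.96] p [0.5889 0.0947 0.1034] rpy [-3.089 -0.255 -0.179] F [ 2.4  5.1 12.8] M [ 0.09 -1.01  1.32] w 0.0101 ff 105.0
tcp rest [-0.0612  0.1367  0.1034] force rest [ 1.77  5.36 12.83]
side p 0.6 689 axis x,z @y [0.6373 0.0842] -0.0314 dx/dy,dz/dy [0.1112 0.0009] y ends [-0.1966  0.0594]
side flute line (np.int64(548), array([-0.1397, -0.0783,  0.0276,  0.0983,  0.1325])) post top (np.int64(86), array([0.1169, 0.119 , 0.1293, 0.1374, 0.1395])) head top (np.int64(0), None)
top p 0.97 986 axis x,z @y [0.6366 0.0876] -0.0675 dx/dy,dz/dy [ 0.1131 -0.0024] y ends [-0.1969  0.0577]
top flute line (np.int64(770), array([-0.1597, -0.1339, -0.0249,  0.0873,  0.1133])) post top (np.int64(65), array([0.1011, 0.1066, 0.123 , 0.1337, 0.137 ])) head top (np.int64(119), array([-0.223 , -0.2183, -0.1987, -0.178 , -0.174 ]))
t 24.7 q [-0.88  0.8   0.87  2.03 -1.19  0.56 -0.96] p [0.5889 0.0947 0.1034] rpy [-3.09  -0.255 -0.178] F [ 2.3  5.1 14. ] M [-0.03 -1.    1.29] w 0.0096 ff 104.7
turn units [-0.23 -0.04 -0.42] shift units before turn [-0.02  0.01  0.05] after turn [-0.02  0.01  0.05]
```

Call:
play_rows([
  [[0,0,0],[-0.05,0,-0.15],1],
  [[0,0,0],[0,0,0],-0.2],
  [[0,0,0],[0,0,0],-0.2],
  [[0,0,0],[0,0,0],-0.2],
  [[0,0,-0.4],[0,0,0],-0.2],
  [[0,0,-0.7],[0,0,0],-0.2],
  [[0,0,-1],[0,0,0],-0.2],
  [[0,0,-1],[0,0,0],-0.2],
  [[0,0,-1],[0,0,0],-0.2],
  [[-1,0,-0.5],[0,0,0],-0.2],
  [[-1,0,0],[0,0,0],-0.2],
  [[0,0,0],[0,0,0],-0.2],
])

```text
clock: 26.2
position: [0.509, 0.1021, 0.2007]
tool_rot: [-3.104, -0.251, -0.156]
force: [1.5, 0.3, -0.9]
grip_width: 0.0511
finger_force: 0.0
```

```bash
python3 look.py; python3 - <<'E'
from h import *
f=grab_frame('side');b=cv2.resize(f['pixels'][140:320,180:340,::-1],None,fx=3.3,fy=3.3)
cv2.imwrite('pics/s7.png',b)
E
```

```text
t 26.2 q [-1.19  0.62  1.17  2.15 -0.95  0.66 -1.14] p [0.509  0.1021 0.2007] rpy [-3.104 -0.251 -0.156] F [ 1.5  0.3 -0.9] M [0.05 0.27 0.04] w 0.0511 ff 0.0
tcp rest [-0.1415  0.1352  0.2007] force rest [ 1.42  0.47 -0.94]
side p 0.64 851 axis x,z @y [0.6343 0.0843] -0.0578 dx/dy,dz/dy [0.1134 0.0007] y ends [-0.1984  0.0581]
side flute line (np.int64(670), array([-0.1538, -0.1169,  0.0005,  0.0943,  0.132 ])) post top (np.int64(83), array([0.1166, 0.1199, 0.1277, 0.1378, 0.1391])) head top (np.int64(87), array([-1.2112, -0.2196, -0.1939, -0.1749, -0.1714]))
top p 0.6 1040 axis x,z @y [0.6361 0.0876] -0.0706 dx/dy,dz/dy [ 0.1139 -0.0014] y ends [-0.1978  0.0577]
top flute line (np.int64(777), array([-0.1588, -0.1335, -0.0208,  0.0886,  0.114 ])) post top (np.int64(75), array([0.1021, 0.1054, 0.1239, 0.1352, 0.137 ])) head top (np.int64(109), array([-0.223 , -0.2187, -0.1972, -0.178 , -0.1738]))
```

View pics/s7.png

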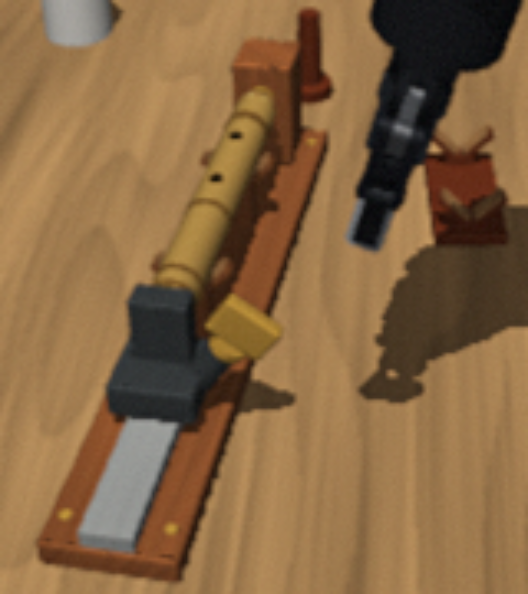

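```bash
python3 -c "
from workcell import bot
print(bot.job_done())"
```

```text
the job is handed in; nothing more can be done
None
```

The job is handed in: by the last camera readings the flute lies in both cradles with the sprung pad pushed in about 8 mm, the wing knob is back tight and the arm stands clear. I never went near the mallet, horn blank or plug gauge. The judging result wasn't shown to me.

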